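# Let a counted lot of dice out of the dice box

## Robot

A 6-joint arm with a two-finger parallel gripper is mounted at the origin on the work surface. World frame = base frame: x ahead of the robot, y to its left, z up, the work surface at z = 0. Lengths are in mm, angles in rad, forces in N, time in s.
With the tool pointing down it reaches from about 300 to 775 mm from the base axis. Payload 14.6 kg.
Tool frame: the origin (TCP) lies between the finger pads; the fingertips stand 19 mm ahead of it and the grasp point (between the pads) is the TCP; z points along the fingers, y is the line along which they close (so a half turn about z gives the same grasp; the last joint's range is limited). The gripper opens to 94 mm and grips with 3 to 60 N. Pads are 16 mm wide; open, the fingers measure 119 mm over their backs; the gripper's body (75 mm by 177 mm) begins 78 mm behind the grasp point.
Start: joints at [1.178, 0.3, 1.521, -0, 1.321, -0.067], TCP at [176.034, 521.058, 224.446] pointing down, gripper open.
Joint ranges: [-3.03, 3.03], [-0.79, 2.21], [0.23, 2.52], [-1.04, 4.18], [0, 3.07], [-2.55, 2.55]. Speed limits (rad/s): [2.22, 2.22, 2.57, 3.14, 3.14, 3.14].

## Interface

Orientations are given as [roll, pitch, yaw] about the fixed x, y, z axes, in that order (R = Rz(yaw) Ry(pitch) Rx(roll)).
In Python, from cell import monitor, imaging, job, find_in, trace gives the robot as it stands. The module is installed in compiled form; this text tells all that it offers.
- The arm moves only by the tool arm_command, never from a script. Its argument "steps" is a list of rows, each a list of 5 numbers: the opening, from 0 (shut) to 1 (fully open), then the shift along the tool's x, y, z in mm, then the turn about the tool's z in degrees. In form: [[gripper, dx, dy, dz, turn], ...]. A call has 1 to 20 rows; each row is the pose to reach, as a shift and turn from the pose commanded when the call began, along the tool's axes at that moment; what a row does not reach only later rows make up. A row lasts 1/8 s, in which the tool goes at most 62.5 mm and 10.7 degrees, less where a joint would pass 70% of its speed; a pose out of reach is approached as far as the arm can. A call with a gripper value outside its range is refused whole. The fingers move at their own pace and stop on an object; "force" is the grip in N (left out, the last holds). Time passes only in rows, so rows that repeat a pose let the fingers close. It gives the time, the measured TCP pose, the force, the opening and the grip force at its end, in the units of the state.
- monitor.read_state(): the state, without advancing time (a new reading comes with each control period).
- imaging.camera(name): name is "side" or "top" or "wrist"; returns a dict with "img" (384x512x3 uint8, red, green, blue), "mtx" (3x3 intrinsics, pixels), "D" ([k1, k2, p1, p2, k3] as OpenCV has them; the pictures are not rectified), "view" (4x4, takes a point from world to camera coordinates). Camera axes: x right, y down, z forward; pixel columns grow to the right and rows downward; lengths in mm; the calibration is good to about 2 mm. A picture is of the moment at which its call begins. There is no depth.
- job.sign_off(): hands the job in; it is judged then, once.
Trained networks look in a picture, given as the dict that the camera call returned (one of the last four; its "shot" number tells which), for a name from the list of things; names that differ only in an ending like _2 or _b are one class to them, and where a whole thing is asked for, a point or a joint stands for the part that bears it (a point fixed in the world has none). Each returns a list of dicts, best first, with "p" (0 to 1); they miss things now and then, are a little off and sometimes report something else, mostly with a low value. They report only what shows in the picture. A call takes as long as a camera call. They do not tell look-alikes from the thing itself.
- find_in(picture, target): "rect" ([centre column, centre row, width, height] in pixels, round what is visible of it).
- trace(picture, target): "region" (384x512 bool, what is visible of it) and "rect" ([centre column, centre row, width, height] in pixels, round what is visible of it).
The state is a dict: "clock": time; "joints": joint angles; "qd": joint speeds; "effort": joint torques, N m; "eef_pos": TCP position; "eef_rot": TCP orientation; "wrist_force": force on the tool from outside, world axes, zero at the start; "moment": the same for the moment, N m; "finger_gap": finger opening in mm; "finger_force": force on a finger pad.
Only numpy, scipy, OpenCV 4.12 (cv2) and the standard library are available. Lean on these libraries where they do the work, as an engineer would, in place of code of your own. Each camera call takes 0.05 s, during which the arm holds its last target. There are 200 camera calls.

## Task

Bring the dice tray in under the dice box, centred beneath it with its post sticking out at the end away from the gate's knob. Then pull the box's slide gate partway open, so that every row of dice up to and including the one beside the tall clip drops into the tray (rows empty from the end away from the knob) while all the rows beyond it stay in the box, and push the gate fully shut. Leave the tray standing there with the dice in it, and do not disturb the other things on the table.

Things in the scene. Friction and masses are not known exactly. Their poses are not given: they have to be found in the camera images.
- dice_box: Plywood dice box fixed to the table: open-topped hopper 60 (x) x 123 (y) mm on four legs (14 mm square, at x +-66, y +-54 mm), leaving a passage below along y, open at both ends, 118 mm wide, 70 mm high. Slot walls reach 120 mm, a filling lip on the -x side 140 mm above the table. A ledge at 120 mm on the +x side carries three clips. Origin: on the table under the box's middle.
- first_row (a point): Centre, at gate-top height (75 mm), of the box's first row, at y = -45 mm in the box's frame. Cross walls 3 mm thick divide the box along y into four rows, each a slot 27 (y) x 52 (x) mm holding two dice side by side: first at y = -45, second -15, third +15, fourth +45 mm. The gate is their common floor. Axes as the box's.
- tall_clip: The tall one of three dark steel clips on the box's +x ledge: 12 (x) x 16 (y) mm, 34 mm tall (the others 7 x 8 mm, 8 mm tall). Origin at its underside. It stands beside the last row to be let out: first, second or third (y = -45, -15 or +15 mm in the box's frame, x = +42 mm). Fixed.
- gate (a joint): Draw of the aluminium slide gate (5 mm plate), m: 0 fully shut on a stop, at most 0.13; slides to the box's +y, stays where left, resists with 2 to 3 N. Starts up to 8 mm ajar, nothing falling. It uncovers the first row first: row k is clear at 0.030 k, and the next row's dice may tip out beyond 0.030 k + 0.015. Uncovered dice drop within half a second.
- gate_knob (a point): Middle of the grip of the gate's black upright square knob, 16 x 16 mm, 75 to 123 mm above the table, on the gate's tongue beyond the box's +y end. It moves with the gate: shut, it lies 130 mm from the box's origin along the box's +y; height 112 mm. Axes as the box's.
- tray: Loose plywood dice tray, about 220 g: open box 84 (x) x 158 (y) x 40 (z) mm, walls and floor 4 mm. Origin: centre of its underside. A tongue at its -y end carries an upright post; the +y end goes first under the box. Starts beyond the box's -y end, +y end towards the box, turned up to 0.3 rad; can be slid along the table.
- tray_post (a point): Grip point on the tray's upright post, 14 (x) x 24 (y) mm, top 85 mm above the table; 128 mm from the tray's origin along the tray's -y, 70 mm above the table. Axes as the tray's.
- die_1a: White six-sided die with black pips, 18 mm, 10 g; origin at its centre. Starts in the first row of the box, on the -x side.
- die_1b: White six-sided die with black pips, 18 mm, 10 g; origin at its centre. Starts in the first row of the box, on the +x side.
- die_2a: White six-sided die with black pips, 18 mm, 10 g; origin at its centre. Starts in the second row of the box, on the -x side.
- die_2b: White six-sided die with black pips, 18 mm, 10 g; origin at its centre. Starts in the second row of the box, on the +x side.
- die_3a: White six-sided die with black pips, 18 mm, 10 g; origin at its centre. Starts in the third row of the box, on the -x side.
- die_3b: White six-sided die with black pips, 18 mm, 10 g; origin at its centre. Starts in the third row of the box, on the +x side.
- die_4a: White six-sided die with black pips, 18 mm, 10 g; origin at its centre. Starts in the fourth row of the box, on the -x side.
- die_4b: White six-sided die with black pips, 18 mm, 10 g; origin at its centre. Starts in the fourth row of the box, on the +x side.
- mini_a: Bystander, loose: dark toy figure on a 32 mm round base, 36 mm tall. Origin at the centre of its underside. Not to be disturbed.
- mini_b: Bystander, loose: dark toy figure on a 32 mm round base, 34 mm tall. Origin at the centre of its underside. Not to be disturbed.
- tape_measure: Bystander, loose: grey tape measure, 55 x 55 x 28 mm, near the gate's knob side of the box. Origin at the centre of its underside. Not to be disturbed.
- paint_pot: Bystander, loose: grey paint pot, 30 mm wide, 42 mm tall. Origin at the centre of its underside. Not to be disturbed.
- token_cup: Bystander, loose: open white token cup, 68 mm wide, 45 mm tall. Origin at the centre of its underside. Not to be disturbed.
Things that resemble listed ones, but are neither listed nor needed, are in the scene too. Leave any purple look-alike of the dice_box alone.

How it is judged:
By the outcome, as a careful person would: the job done as asked, in the order asked, and still so for the second after the job is handed in, with the robot touching nothing.
It also fails if it takes over 54 s, if anything falls off the work surface, if the arm or the gripper's body presses on something with over 40 N, if the wrist force passes 120 N, or if a joint passes its speed limit or range.

## Working session

There is one attempt and no reset: what is moved stays moved. The work goes in short steps, Python scripts to look and compute and a tool call to move; the robot and the scene stay as the last step left them, time stands still between calls to the robot, and variables do not carry over. Pictures are saved under pics/ and viewed, at most 11 in all, crops included, and the job is handed in when it is done.

Besides the shell and the picture viewer there is one more tool, called after "Call:" as a command line: name --pt "numbers of a row" for each row, then --argument value for the rest. arm_command: Moves the arm, as the interface text tells. Its arguments: {"type":"object","properties":{"steps":{"type":"array","items":{"type":"array","items":{"type":"number"}}},"force":{"type":"number"}},"required":["steps"]}

```bash
mkdir -p pics; cat > h.py <<'E'
import numpy as np,cv2
from cell import monitor,imaging,job,find_in,trace
def px(c,P):
    P=np.atleast_2d(np.float64(P));V=np.array(c["view"])
    return cv2.projectPoints(P,cv2.Rodrigues(V[:3,:3])[0],V[:3,3],np.array(c["mtx"]),np.array(c["D"],float))[0][:,0]
def ray(c,uv,z):
    V=np.array(c["view"]);R=V[:3,:3];t=V[:3,3]
    n=cv2.undistortPoints(np.float64(uv).reshape(-1,1,2),np.array(c["mtx"]),np.array(c["D"],float))[:,0]
    d=np.c_[n,np.ones(len(n))]@R; o=-R.T@t
    return o+d*((z-o[2])/d[:,2])[:,None]
def save(c,n,crop=None,s=1):
    i=c["img"][:,:,::-1]
    if crop: i=i[crop[1]:crop[3],crop[0]:crop[2]]
    cv2.imwrite("pics/"+n,cv2.resize(i,None,fx=s,fy=s,interpolation=cv2.INTER_CUBIC))
E
python3 - <<'E'
from h import *
s=monitor.read_state();print(s["clock"],s["eef_pos"],s["eef_rot"],s["finger_gap"])
a=imaging.camera("top");b=imaging.camera("side")
i=np.vstack([a["img"],b["img"]])[:,:,::-1];save(a,"top.png",None,1.5);save(b,"side.png",None,1.5)
for c,n in((a,"top"),(b,"side")):
    for t in["dice_box","tall_clip","gate_knob","tray","tray_post","mini_a","tape_measure","paint_pot","token_cup"]:
        print(n,t,[(round(d["p"],2),np.round(d["rect"]).astype(int).tolist()) for d in find_in(c,t)][:4])
E
```

```text
0.0 [175.9552834  520.85042661 223.8977442 ] [-3.14046108e+00 -7.78871492e-05  2.81579734e+00] 94.26846169011331
top dice_box [(0.92, [332, 285, 74, 50]), (0.86, [212, 183, 68, 54]), (0.62, [137, 278, 81, 58])]
top tall_clip []
top gate_knob [(0.85, [196, 176, 39, 16]), (0.64, [128, 276, 66, 30])]
top tray [(0.88, [326, 175, 71, 42]), (0.64, [202, 114, 22, 24])]
top tray_post [(0.94, [328, 176, 71, 42])]
top mini_a [(0.57, [271, 226, 8, 10]), (0.38, [287, 127, 6, 12])]
top tape_measure [(0.66, [174, 166, 22, 25]), (0.34, [198, 175, 42, 20])]
top paint_pot []
top token_cup [(0.66, [202, 116, 21, 21])]
side dice_box [(0.83, [236, 230, 70, 88]), (0.61, [384, 332, 96, 104]), (0.61, [352, 141, 57, 60])]
side tall_clip [(0.52, [219, 199, 6, 17])]
side gate_knob [(0.74, [382, 369, 24, 30]), (0.73, [226, 257, 25, 34]), (0.52, [359, 162, 17, 20])]
side tray [(0.86, [237, 150, 47, 66])]
side tray_post [(0.66, [240, 147, 41, 66])]
side mini_a [(0.66, [289, 196, 12, 13]), (0.63, [178, 178, 11, 17]), (0.57, [226, 258, 22, 35]), (0.25, [238, 149, 40, 65])]
side tape_measure [(0.59, [196, 302, 32, 35])]
side paint_pot []
side token_cup [(0.56, [129, 254, 32, 30])]
```

View pics/top.png

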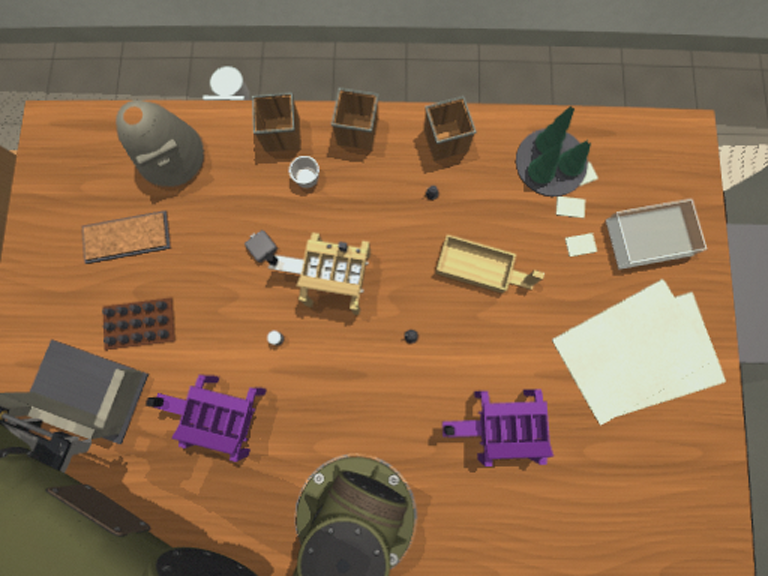

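View pics/side.png

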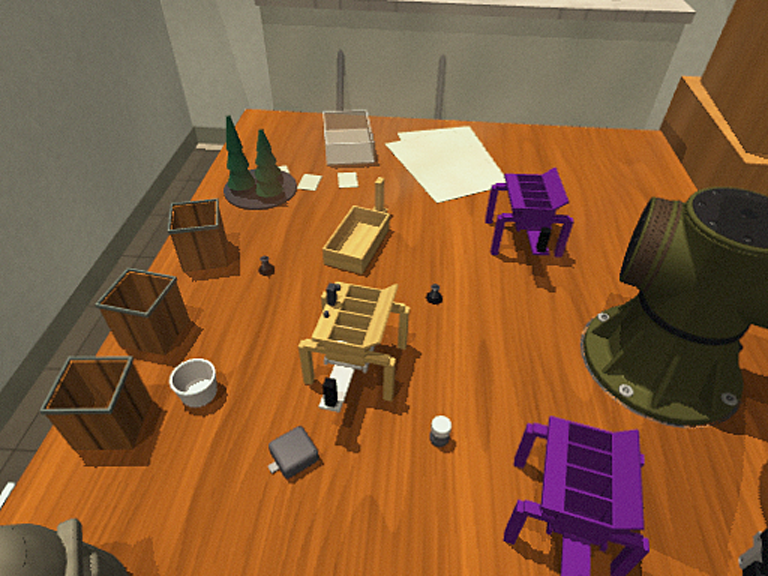

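The first picture shows three dice boxes: two purple look-alikes at about (215,418) and (515,428) in the 1.5x top view, and the plywood one at (333,270). The plywood box is the one meant. Its knob is at (272,260), pointing left, and the tray is at (475,265) with its post at right. The side view shows the same box at (350,325) with a clip standing on its far ledge. I'll confirm the box and clip in enlarged crops.

```bash
python3 - <<'E'
from h import *
a=imaging.camera("top");b=imaging.camera("side")
save(a,"c1.png",(165,145,255,213),8)
save(b,"c2.png",(190,175,285,280),5.7)
save(a,"c3.png",(280,145,370,205),8)
E
```

```text
(no output)
```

View pics/c1.png

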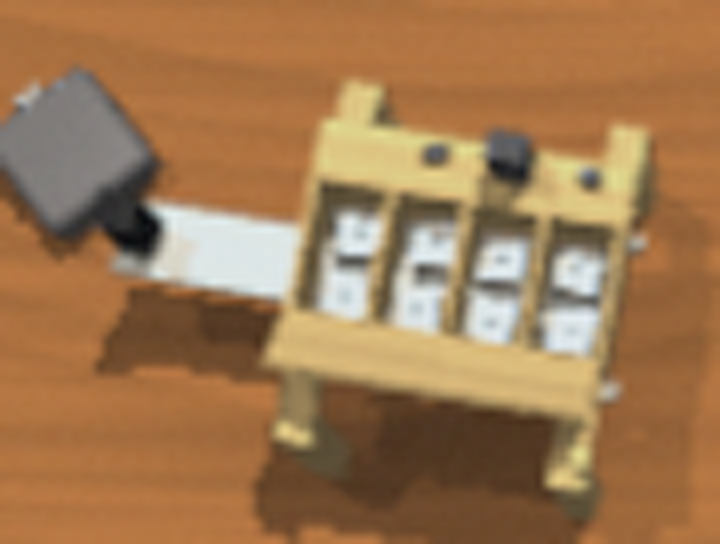

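View pics/c2.png

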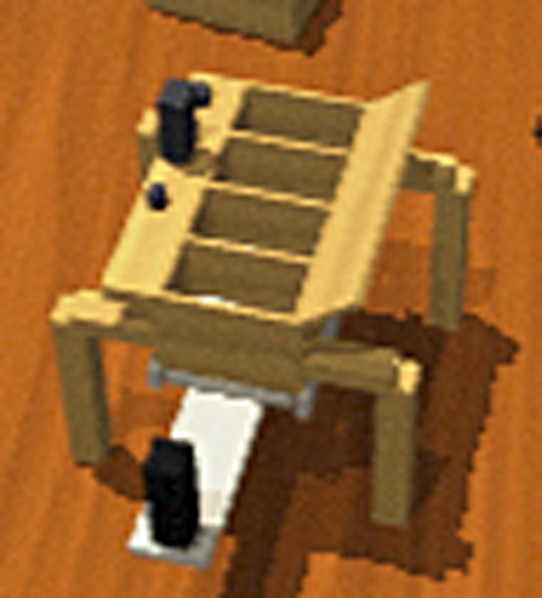

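View pics/c3.png

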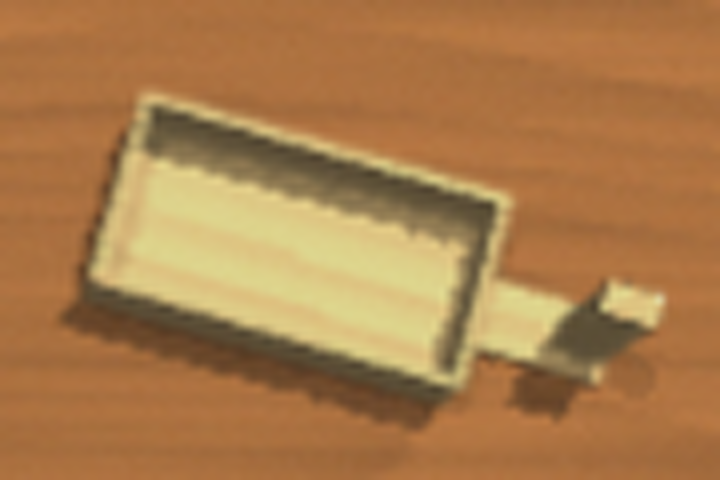

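```bash
cat > fit.py <<'E'
from h import *
from scipy.optimize import least_squares
a=imaging.camera("top");b=imaging.camera("side")
def un(p,o,s): return (np.array(p,float)+.5)/s-.5+np.array(o)
def T(p,q): c,s=np.cos(p[2]),np.sin(p[2]);q=np.array(q,float);return np.c_[p[0]+c*q[:,0]-s*q[:,1],p[1]+s*q[:,0]+c*q[:,1],q[:,2]]
def fit(obs,p0):
    f=lambda p:np.concatenate([(px(c,T(p,q))-u).ravel() for c,q,u in obs])
    r=least_squares(f,p0,loss="soft_l1");return r.x,np.abs(f(r.x)).reshape(-1,2).max(1).round(1)
E
cat > m1.py <<'E'
from fit import *
tb=[([26,58.5,120],(325,185)),([26,-58.5,120],(612,228)),([26,30,120],(395,195)),([26,0,120],(468,206)),([26,-30,120],(543,217))]
sb=[([26,-58.5,120],(245,92)),([26,-30,120],(230,138)),([26,0,120],(213,183)),([26,30,120],(193,238)),([26,58.5,120],(165,288)),([-26,-30,120],(342,152)),([-26,0,120],(328,207)),([-26,30,120],(308,262))]
ob=[(a,[q for q,_ in tb],un([u for _,u in tb],(165,145),8)),(b,[q for q,_ in sb],un([u for _,u in sb],(190,175),5.7))]
p0=[*ray(a,[[222,180]],75)[0][:2],0.]
for o in(ob,ob[:1],ob[1:]):
    B,r=fit(o,p0);print("box",B.round(3),r)
B,_=fit(ob,p0)
tt=[([42,79,40],(145,93)),([42,-79,40],(512,200)),([-42,-79,40],(462,388)),([-42,79,40],(88,285)),([0,-128,85],(633,303))]
ot=[(a,[q for q,_ in tt],un([u for _,u in tt],(280,145),8))]
t0=[*ray(a,[[318,175]],20)[0][:2],-.2]
t,r=fit(ot,t0);print("tray",t.round(3),r)
print("post",T(t,[[0,-128,70]])[0].round(1),"knob shut",T(B,[[0,130,112]])[0].round(1))
for k,y in enumerate((-45,-15,15)): print("clip row",k+1,[((px(a,T(B,[[42,y,z]]))[0]-(165,145)+.5)*8).round() for z in(120,154)],[((px(b,T(B,[[42,y,z]]))[0]-(190,175)+.5)*5.7).round() for z in(120,154)])
for d in(0,8): print("knob top",((px(a,T(B,[[0,130+d,123]]))[0]-(165,145)+.5)*8).round(),((px(b,T(B,[[0,130+d,123]]))[0]-(190,175)+.5)*5.7).round())
for n,c,u,z in(("mini",a,(271,226),20),("mini",a,(287,127),20),("tape",a,(174,164),28),("pot",a,(183,226),42),("cup",a,(202,114),45)): print(n,ray(c,[u],z)[0].round())
E
python3 m1.py
```

```text
box [ 5.08368e+02  5.42010e+01 -1.45000e-01] [1.3 0.3 1.  0.5 0.3 1.3 1.3 1.1 1.4 0.4 1.4 0.7 1. ]
box [ 5.08404e+02  5.21610e+01 -1.35000e-01] [0.8 0.9 0.4 0.1 0.3]
box [ 5.08242e+02  5.52170e+01 -1.42000e-01] [1.  0.9 1.1 1.4 0.8 1.4 0.8 1.1]
tray [ 5.44276e+02 -2.53099e+02 -2.67000e-01] [0.2 0.3 0.2 0.2 0.1]
post [ 510.5 -376.6   70. ] knob shut [527.2 182.8 112. ]
clip row 1 [array([587., 185.]), array([581., 163.])] [array([201., 100.]), array([197.,  41.])]
clip row 2 [array([510., 173.]), array([502., 150.])] [array([180., 150.]), array([176.,  90.])]
clip row 3 [array([434., 161.]), array([423., 138.])] [array([158., 202.]), array([153., 142.])]
knob top [118. 217.] [173. 449.]
knob top [ 98. 214.] [166. 468.]
mini [ 374. -103.   20.]
mini [ 715. -154.   20.]
tape [575. 225.  28.]
pot [367. 180.  42.]
cup [747. 136.  45.]
```

The crops confirm the clip: in the top crop it is at (508,155), where row 2 projects to (502–510,150–173). In the side crop it is at (178,120), between the projected row 2 ends. So rows 1 and 2 go, a draw of about 67 mm. The tray corners fit to 0.3 px.

```bash
cat > go.py <<'E'
import sys
from h import *
from scipy.spatial.transform import Rotation as R
# usage: go.py x y z angle_of_close_dir(rad)
s=monitor.read_state();x,y,z,g=map(float,sys.argv[1:5])
M=R.from_euler("xyz",s["eef_rot"]).as_matrix();d=M.T@(np.array([x,y,z])-s["eef_pos"])
cur=np.arctan2(M[1,1],M[0,1]);t=-(g-cur);t=(t+np.pi/2)%np.pi-np.pi/2
print("at",np.round(s["eef_pos"],1),"close dir",cur.round(3),"t",s["clock"],"q",np.round(s["joints"],2),"gap",s["finger_gap"],"F",np.round(s["wrist_force"],1))
print("shift",d.round(1),"turn",np.degrees(t).round(1))
E
python3 go.py 510.5 -376.6 170 -0.267
```

```text
at [176.  521.  224.4] close dir 1.245 t 1.2 q [ 1.18  0.3   1.52  0.    1.32 -0.07] gap 94.06795341774308 F [-0.1  0.2 -0.1]
shift [-604.2 -743.4   54.5] turn 86.6
```

Call:
arm_command --pt "1 -604 -743 0 86.6" --pt "1 -604 -743 0 86.6" --pt "1 -604 -743 0 86.6" --pt "1 -604 -743 0 86.6" --pt "1 -604 -743 0 86.6" --pt "1 -604 -743 0 86.6" --pt "1 -604 -743 0 86.6" --pt "1 -604 -743 0 86.6" --pt "1 -604 -743 0 86.6" --pt "1 -604 -743 0 86.6" --pt "1 -604 -743 0 86.6" --pt "1 -604 -743 0 86.6" --pt "1 -604 -743 0 86.6" --pt "1 -604 -743 0 86.6" --pt "1 -604 -743 0 86.6" --pt "1 -604 -743 0 86.6" --pt "1 -604 -743 0 86.6" --pt "1 -604 -743 40 86.6" --pt "1 -604 -743 54 86.6" --pt "1 -604 -743 54 86.6"

```text
clock: 3.7
eef_pos: [510.3, -375.4, 170.4]
eef_rot: [-3.141, -0.0, 1.305]
wrist_force: [-0.4, -0.5, 1.1]
finger_gap: 93.9
finger_force: 0.0
```

```bash
python3 go.py 510.5 -376.6 68 -0.267; python3 - <<'E'
from h import *
c=imaging.camera("wrist");save(c,"w1.png")
print(px(c,[[510.5,-376.6,85]]),[(d["p"],d["rect"]) for d in find_in(c,"tray_post")])
E
```

```text
at [ 510.3 -375.4  170.4] close dir -0.266 t 3.7 q [-0.69  0.53  1.32  0.    1.29 -0.43] gap 93.86097794639247 F [-0.4 -0.5  1.1]
shift [ -1.2   0.6 102.4] turn 0.1
[[258.30761109 205.444926  ]] [(0.78, [258.0, 107.1, 87.2, 214.2])]
```

View pics/w1.png

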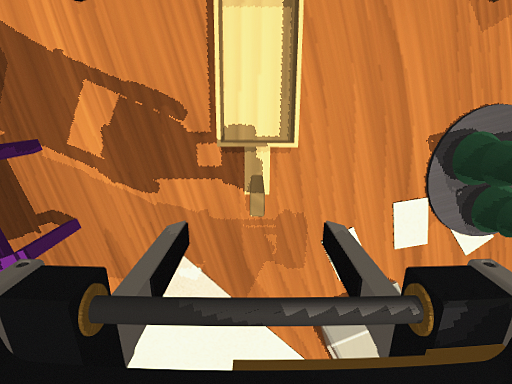

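The wrist view shows the post top at about (257,205) between the fingers, against a prediction of (258,205). I'll descend and grip.

Call:
arm_command --pt "1 -1 0.5 55 0" --pt "1 -1 0.5 102 0" --pt "1 -1 0.5 102 0" --pt "0.1 -1 0.5 102 0" --pt "0.1 -1 0.5 102 0" --pt "0.1 -1 0.5 102 0" --pt "0.1 -1 0.5 102 0" --pt "0.1 -1 0.5 102 0" --pt "0.1 -1 0.5 102 0" --force 30

```text
clock: 4.92
eef_pos: [510.7, -377.3, 68.4]
eef_rot: [-3.142, -0.0, 1.304]
wrist_force: [0.1, 0.5, 0.5]
finger_gap: 37.6
finger_force: 0.0
```

```bash
python3 - <<'E'
import numpy as np
B=np.array([508.4,53.5,-.142])
c,s=np.cos(B[2]),np.sin(B[2])
for y in(-330,-300,-128): print(y,(B[0]-s*y).round(1),(B[1]+c*y).round(1))
E
python3 go.py 462.3 -273 68 -0.142;python3 go.py 490.3 -73.2 68 -0.142
```

```text
-330 461.7 -273.2
-300 465.9 -243.5
-128 490.3 -73.2
at [ 510.7 -377.3   68.4] close dir -0.266 t 4.925 q [-0.69  0.64  1.4  -0.    1.1  -0.43] gap 37.56511919314612 F [0.1 0.5 0.5]
shift [ 87.8 -74.1   0.4] turn -7.1
at [ 510.7 -377.3   68.4] close dir -0.266 t 4.925 q [-0.69  0.64  1.4  -0.    1.1  -0.43] gap 37.56511919314612 F [0.1 0.5 0.5]
shift [288.  -99.7   0.5] turn -7.1
```

Call:
arm_command --pt "0 0 0 0 0" --pt "0 0 0 0 0" --pt "0 0 0 0 0" --pt "0 0 0 0 0" --pt "0 15 -12 0 -1.2" --pt "0 30 -25 0 -2.4" --pt "0 45 -38 0 -3.6" --pt "0 60 -50 0 -4.8" --pt "0 75 -63 0 -6" --pt "0 88 -74 0 -7.1" --pt "0 88 -74 0 -7.1" --pt "0 88 -74 0 -7.1"

```text
clock: 6.42
eef_pos: [462.7, -273.3, 68.5]
eef_rot: [3.141, 0.0, 1.428]
wrist_force: [0.2, -0.2, -1.3]
finger_gap: 13.8
finger_force: 30.0
```

```bash
cat > m2.py <<'E'
from fit import *
a=imaging.camera("top")
import sys
save(a,sys.argv[1],(165,135,325,245),5)
E
python3 m2.py t2.png; python3 go.py 490.3 -73.2 68 -0.142
```

```text
at [ 462.6 -273.4   68.4] close dir -0.143 t 6.575 q [-0.6   0.45  1.7   0.    0.98 -0.46] gap 13.727185025133052 F [ 0.5 -0.4 -0.8]
shift [202.1  -1.2   0.4] turn -0.1
```

View pics/t2.png

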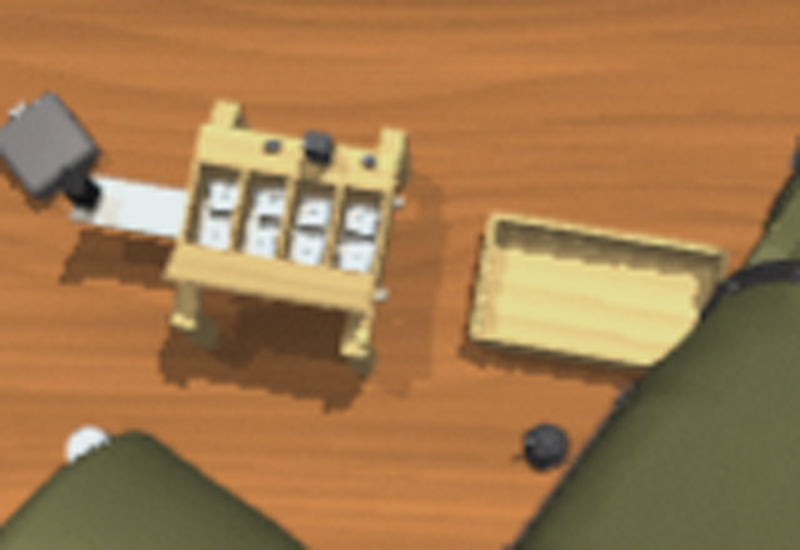

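The tray is squared to the box and held, with its corners at (490,213), (725,250) and (472,342) in the crop. I'll check its alignment.

```bash
python3 - <<'E'
from fit import *
tt=[([42,79,40],(490,213)),([42,-79,40],(725,250)),([-42,79,40],(472,342))]
t,r=fit([(a,[q for q,_ in tt],un([u for _,u in tt],(165,135),5))],[490,-150,-.14]);print(t.round(3),r)
for B in([508.4,53.5,-.142],[508.4,52.2,-.135],[508.4,54.2,-.145]):
    c,s=np.cos(B[2]),np.sin(B[2]);d=t[:2]-B[:2];print(B,"tray in box",c*d[0]+s*d[1],-s*d[0]+c*d[1],t[2]-B[2])
# box feet check: project legs' foot/top corners in crop
print(((px(a,T([508.4,53.5,-.142],[[-66,54,0],[-66,54,70],[-66,-54,0],[-66,-54,70],[66,54,70],[66,-54,70]]))-(165,135)+.5)*5).round())
E
```

```text
[ 4.79117e+02 -1.45641e+02 -1.28000e-01] [0.5 0.5 0.3]
[508.4, 53.5, -0.142] tray in box -0.8047323885364897 -201.28055302966968 0.014343048306357103
[508.4, 52.2, -0.135] tray in box -2.388632441680624 -199.98181686497497 0.007343048306357125
[508.4, 54.2, -0.145] tray in box -0.09974331311916274 -201.9747155955154 0.017343048306357106
[[207. 340.]
 [190. 324.]
 [365. 366.]
 [358. 351.]
 [228. 125.]
 [393. 151.]]
```

Call:
arm_command --pt "0 15 0 0 0" --pt "0 35 0 0 0" --pt "0 60 0 0 0" --pt "0 85 0 0 0" --pt "0 110 0 0 0" --pt "0 135 -1 0 0" --pt "0 160 -1 0 0" --pt "0 180 -1 0 0" --pt "0 193 -1 0 0" --pt "0 201 -1 0 0" --pt "0 201 -1 0 0" --pt "0 201 -1 0 0"

```text
clock: 8.18
eef_pos: [489.9, -74.1, 68.4]
eef_rot: [-3.141, -0.0, 1.428]
wrist_force: [0.8, 0.6, -1.5]
finger_gap: 13.9
finger_force: 30.0
```

```bash
python3 go.py 490.3 -73.2 68 -0.142;python3 m2.py t3.png; 
```

```text
at [489.9 -74.1  68.4] close dir -0.143 t 8.175 q [-0.22  0.38  1.82  0.    0.94 -0.08] gap 13.923384960742263 F [ 0.8  0.6 -1.5]
shift [0.9 0.2 0.4] turn -0.1
```

View pics/t3.png

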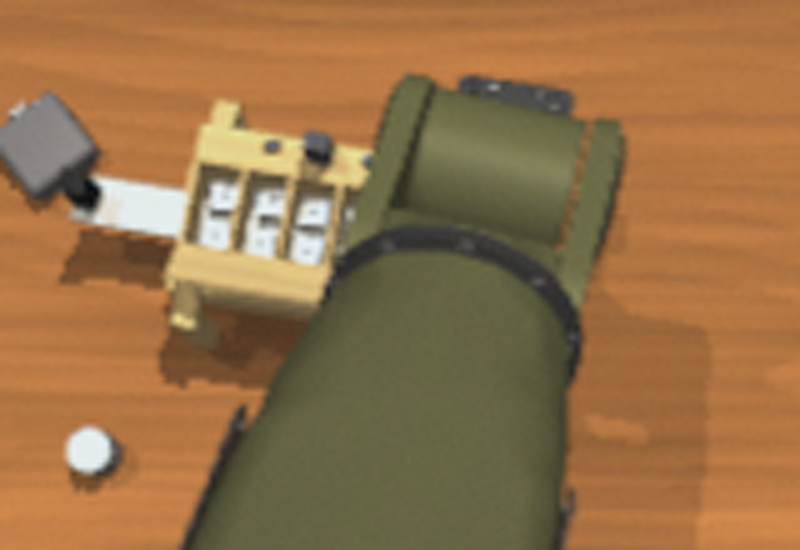

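The picture shows the tray under the box, with the arm hiding the post at the right-hand end. Pose error is below 1 mm. I'll release and rise.

Call:
arm_command --pt "0.6 0 0 0 0" --pt "0.6 0 0 0 0" --pt "0.6 0 0 0 0" --pt "0.6 0 0 0 0" --pt "0.6 0 0 -40 0" --pt "0.6 0 0 -90 0" --pt "0.6 0 0 -145 0" --pt "0.6 0 0 -180 0" --pt "0.8 60 0 -180 0" --pt "0.8 120 0 -180 0" --pt "0.8 180 0 -180 0" --pt "0.8 240 0 -180 0" --pt "0.8 262 0 -170 0" --pt "0.8 262 0 -140 0" --pt "0.8 262 0 -140 0"

```text
clock: 10.2
eef_pos: [526.4, 185.0, 206.4]
eef_rot: [-3.138, 0.002, 1.428]
wrist_force: [0.5, 0.2, -0.8]
finger_gap: 75.2
finger_force: 0.0
```

```bash
python3 - <<'E'
from fit import *
w=imaging.camera("wrist")
for n,c in(("w",w),("t",a),("s",b)): 
    for t in("gate_knob","tray_post"): print(n,t,[(round(d["p"],2),np.round(d["rect"]).tolist()) for d in find_in(c,t)][:3])
for d in(0,4,8): print(d,px(w,T([508.4,53.5,-.142],[[0,130+d,123]])).round(1))
for i,(y) in enumerate([0]): print("post",px(a,T([508.4,53.5,-.142],[[0,-128,85]])),px(b,T([508.4,53.5,-.142],[[0,-128,85]])))
i=np.hstack([cv2.resize(a["img"][135:225,165:275],None,fx=3.5,fy=3.5),np.zeros((315,5,3),np.uint8),cv2.resize(w["img"],(405,315))])
cv2.imwrite("pics/k.png",i[:,:,::-1])
E
python3 go.py 527.4 186.2 112 -0.142
```

```text
w gate_knob [(0.9, [259.0, 216.0, 46.0, 72.0])]
w tray_post [(0.65, [256.0, 233.0, 60.0, 42.0])]
t gate_knob [(0.68, [331.0, 284.0, 63.0, 17.0]), (0.53, [211.0, 179.0, 55.0, 21.0]), (0.46, [104.0, 266.0, 13.0, 13.0])]
t tray_post [(0.66, [237.0, 189.0, 58.0, 24.0])]
s gate_knob [(0.92, [225.0, 258.0, 22.0, 31.0]), (0.78, [385.0, 362.0, 30.0, 45.0]), (0.7, [359.0, 161.0, 21.0, 22.0])]
s tray_post [(0.9, [238.0, 239.0, 47.0, 59.0]), (0.35, [236.0, 236.0, 74.0, 85.0])]
0 [[257.3 207.2]]
4 [[257.3 203.1]]
8 [[257.3 199. ]]
post [[262.50209128 187.1937337 ]] [[249.81268517 182.66855027]]
at [527.4 185.4 209. ] close dir -0.143 t 10.65 q [ 0.27  0.33  1.52 -0.    1.29  0.42] gap 75.46580499359582 F [0.3 0.3 0.2]
shift [ 0.7 -0.2 97. ] turn -0.0
```

View pics/k.png

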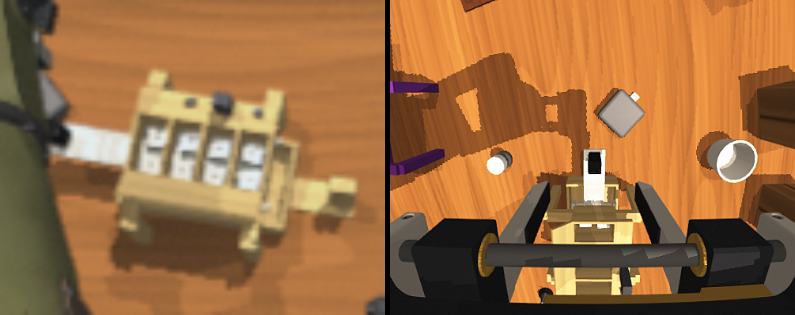

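The post top shows at (340,185) in the left crop, i.e. pixel (262,188), exactly as predicted for a centred tray. The knob is at wrist pixel (258,~203), between the fingers. I'll descend and grip.

Call:
arm_command --pt "0.8 0 0 50 0" --pt "0.8 0 0 97 0" --pt "0.8 0 0 97 0" --pt "0 0 0 97 0" --pt "0 0 0 97 0" --pt "0 0 0 97 0" --pt "0 0 0 97 0" --pt "0 0 0 97 0" --pt "0 0 0 97 0" --pt "0 0 0 97 0" --pt "0 0 0 97 0" --pt "0 0 0 97 0" --force 40

```text
clock: 12.15
eef_pos: [529.8, 185.1, 111.7]
eef_rot: [3.135, -0.001, 1.428]
wrist_force: [24.1, -1.1, -11.1]
finger_gap: 15.7
finger_force: 40.0
```

```bash
python3 go.py 526.8 182.2 112 -0.142
```

```text
at [529.8 185.1 111.7] close dir -0.143 t 12.15 q [ 0.27  0.44  1.61 -0.    1.09  0.42] gap 15.674486890842994 F [ 24.1  -1.1 -11.1]
shift [-3.3 -2.6 -0.4] turn -0.1
```

Gripped, with a side load of 24 N, so the knob sits about 3 mm further along tool y. I'll relieve that and push gently for the shut stop.

Call:
arm_command --pt "0 0 2 0 0" --pt "0 0 4 0 0" --pt "0 0 4 0 0" --pt "0 0 4 0 0"

```text
clock: 12.65
eef_pos: [530.4, 185.1, 111.4]
eef_rot: [-3.14, 0.001, 1.428]
wrist_force: [-7.4, 0.2, 4.9]
finger_gap: 15.7
finger_force: 40.0
```

Call:
arm_command --pt "0 -1 0 0 0" --pt "0 -2 0 0 0" --pt "0 -3 0 0 0" --pt "0 -3 0 0 0"

```text
clock: 13.15
eef_pos: [530.0, 182.9, 111.5]
eef_rot: [-3.14, -0.001, 1.428]
wrist_force: [-5.5, 7.7, 3.5]
finger_gap: 15.4
finger_force: 40.0
```

Call:
arm_command --pt "0 -1 0 0 0" --pt "0 -1 0 0 0" --pt "0 -1 0 0 0"

```text
clock: 13.52
eef_pos: [530.0, 182.8, 111.6]
eef_rot: [-3.14, -0.002, 1.429]
wrist_force: [-4.5, 14.3, 1.3]
finger_gap: 15.4
finger_force: 40.0
```

The stop is found at y≈182.8. I'll pull about 67 mm, then hold.

Call:
arm_command --pt "0 8 0 0 0" --pt "0 20 0 0 0" --pt "0 32 0 0 0" --pt "0 44 0 0 0" --pt "0 55 0 0 0" --pt "0 63 0 0 0" --pt "0 68 0 0 0" --pt "0 68 0 0 0" --pt "0 68 0 0 0" --pt "0 68 0 0 0" --pt "0 68 0 0 0" --pt "0 68 0 0 0" --pt "0 68 0 0 0" --pt "0 68 0 0 0"

```text
clock: 15.28
eef_pos: [539.9, 248.7, 111.5]
eef_rot: [-3.141, -0.001, 1.428]
wrist_force: [-5.8, 2.3, 2.0]
finger_gap: 15.5
finger_force: 40.0
```

```bash
python3 - <<'E'
from h import *
s=monitor.read_state();p=np.array(s["eef_pos"]);print(p,np.linalg.norm(p[:2]-[530,182.8]),s["wrist_force"])
a=imaging.camera("top");b=imaging.camera("side")
for n,c in(("t",a),("s",b)): print(n,[(round(d["p"],2),np.round(d["rect"]).astype(int).tolist()) for d in find_in(c,"die_1a")])
i=np.hstack([cv2.resize(a["img"][140:215,180:270],None,fx=4.4,fy=4.4),np.zeros((330,5,3),np.uint8),cv2.resize(b["img"][170:280,180:290],None,fx=3,fy=3)])
cv2.imwrite("pics/o.png",i[:,:,::-1])
E
```

```text
[539.9072532  248.65413576 111.49369692] 66.59520149959404 [-5.80911685  2.25346902  1.97228423]
t [(0.57, [202, 117, 19, 25]), (0.53, [288, 129, 10, 11])]
s []
```

View pics/o.png

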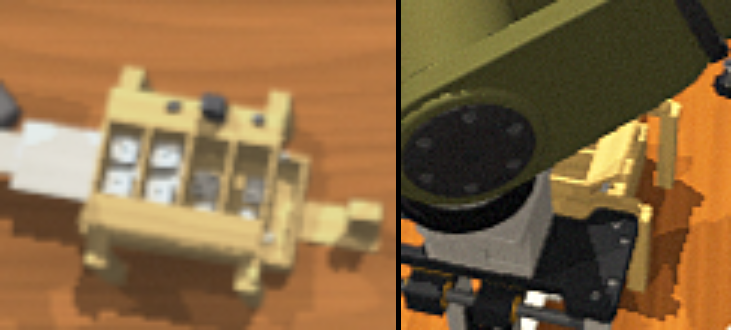

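The draw is 66.6 mm. In the left crop, rows 3 and 4 (at 122–165) still hold bright dice, while rows 1 and 2 show dice lying dark, deep in the tray. I'll push the gate shut now.

Call:
arm_command --pt "0 -8 0 0 0" --pt "0 -20 0 0 0" --pt "0 -32 0 0 0" --pt "0 -44 0 0 0" --pt "0 -55 0 0 0" --pt "0 -63 0 0 0" --pt "0 -66 0 0 0" --pt "0 -68 0 0 0" --pt "0 -68.5 0 0 0" --pt "0 -68.5 0 0 0" --pt "0 -68.5 0 0 0"

```text
clock: 16.85
eef_pos: [530.0, 182.7, 111.6]
eef_rot: [-3.141, -0.004, 1.429]
wrist_force: [-6.1, 17.8, 2.1]
finger_gap: 15.1
finger_force: 40.0
```

Call:
arm_command --pt "0.7 0 0 0 0" --pt "0.7 0 0 0 0" --pt "0.7 0 0 0 0" --pt "0.7 0 0 0 0" --pt "0.7 0 0 0 0" --pt "0.7 0 0 -40 0" --pt "0.7 0 0 -90 0" --pt "0.7 0 0 -140 0" --pt "0.7 60 0 -150 0" --pt "0.7 120 0 -150 0" --pt "0.7 180 0 -150 0" --pt "0.7 180 0 -150 0"

```text
clock: 18.35
eef_pos: [555.4, 361.9, 259.8]
eef_rot: [-3.14, 0.001, 1.432]
wrist_force: [0.6, -1.0, 0.5]
finger_gap: 66.0
finger_force: 0.0
```

```bash
python3 - <<'E'
from h import *
s=monitor.read_state();print(s["clock"],s["eef_pos"],s["wrist_force"])
a=imaging.camera("top");b=imaging.camera("side")
i=np.hstack([cv2.resize(a["img"][140:215,165:270],None,fx=4.4,fy=4.4),np.zeros((330,5,3),np.uint8),cv2.resize(b["img"][170:280,180:280],None,fx=3,fy=3)])
cv2.imwrite("pics/f.png",i[:,:,::-1])
E
```

```text
18.35 [555.42013628 361.93690695 259.80025329] [ 0.5569702  -1.00339035  0.456248  ]
```

View pics/f.png

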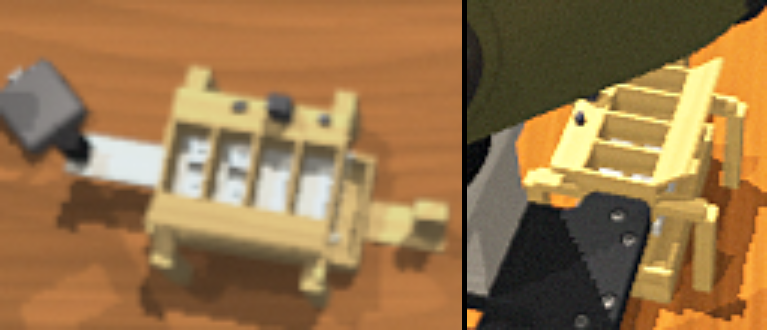

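The final view shows the gate shut: white plate under the empty rows 1 and 2 at (275–318,190), and dice still in rows 3 and 4 at (190–235,170). The tray is in place with its post at (430,215). I'll hand the job in.

```bash
python3 -c "
from cell import job
print(job.sign_off())"
```

```text
the job is handed in; nothing more can be done
None
```

The job is handed in: the tray stands under the box with its post away from the knob, about 3 mm off centre at most by my estimate; rows 1 and 2 dropped into it, rows 3 and 4 stayed in the box, and the gate is fully shut.

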